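# Clear, demagnetise and tray the stamped blanks

## Task

The oval stamped blanks on the bench demagnetiser are mixed with offcuts: while it is still switched off, put every offcut in the scrap bin and leave the blanks on the plate. Then nudge the slide switch across to on, lift every blank off the plate and lay it in the parts tray while the unit stays on, and when the last one is in the tray slide the switch back to off. Do not disturb the other things on the bench.

Things in the scene. Friction and masses are not known exactly. Their poses are not given: they have to be found in the camera images.
- demagnetiser: Bench demagnetiser, a green painted steel box, fixed to the bench, 230 mm (its x) x 350 mm (its y) x 90 mm high. Origin: centre of its underside, on the bench. Its x axis points away from the robot, within 0.2 rad. Most of its top is the dark steel working plate; the 60 mm wide strip at its +y end is the grey control panel with the slide switch, its face 85 mm above the bench.
- plate (a point): Centre of the working plate's top face, 90 mm above the bench; axes as the demagnetiser's. The plate is flat, 216 mm (x) x 266 mm (y), with no rim.
- ridge (a point): Centre of the top of the slide switch's ridge: the only raised part of the switch, a small white bar 5 mm long (demagnetiser x) x 16 mm wide (y), which stands 6.5 mm above the control panel (this point is 91.8 mm above the bench). The ridge moves with the switch along the demagnetiser's x axis. The panel is flat for 60 mm either way along x and 20 mm either way along y around it.
- slide_switch (a joint): Slide switch travel in m: 0 = off (ridge toward the robot, demagnetiser -x), 0.012 = on (ridge away from the robot, +x). A spring detent resists with about 4 N at either end and less toward mid travel; once past the middle (0.006) the switch snaps to the other end by itself. Starts off.
- tray_in (a point): Centre of the inner floor of the parts tray, 4 mm above the bench. The tray is an open, shallow aluminium box fixed to the bench, inside 242 mm (x) x 162 mm (y), walls 4 mm thick, rim 40 mm above the bench; left or right of the demagnetiser.
- bin_in (a point): Centre of the inner floor of the scrap bin, 5 mm above the bench. The bin is an open, deep red plastic box fixed to the bench, inside 240 mm (x) x 160 mm (y), walls 5 mm thick, rim 95 mm above the bench; on the other side of the demagnetiser from the tray.
- blank1: Oval (stadium-shaped) steel blank, 64 mm (its x) x 36 mm (its y) x 10 mm thick, 155 g give or take; lies on the plate at the start. Origin: centre of its underside. Two or three of blank1 to blank3 are present.
- blank2: Oval (stadium-shaped) steel blank, 64 mm (its x) x 36 mm (its y) x 10 mm thick, 155 g give or take; lies on the plate at the start. Origin: centre of its underside. Two or three of blank1 to blank3 are present.
- blank3: Oval (stadium-shaped) steel blank, 64 mm (its x) x 36 mm (its y) x 10 mm thick, 155 g give or take; lies on the plate at the start. Origin: centre of its underside. Two or three of blank1 to blank3 are present.
- offcut1: Steel offcut, L-shaped, 16 mm thick (z), in all 44 mm (x) x 34 mm (y): a 44 x 16 bar along its -y side (y -17 to -1 mm) and a 16 x 18 arm at its -x end (x -22 to -6, y -1 to 17 mm). Origin: centre of its outline, on its underside. About 120 g; lies among the blanks at the start. Two or three of offcut1 to offcut3 are present.
- offcut2: Steel offcut, H-shaped, 16 mm thick (z), in all 40 mm (x) x 34 mm (y): two flanges 12 mm (x) x 34 mm (y) at its x ends, joined by a web 12 mm wide in y. Origin: centre of its outline, on its underside. About 120 g.
- offcut3: Steel offcut, U-shaped, 16 mm thick (z), in all 42 mm (x) x 32 mm (y): a 42 x 14 bar along its -y side (y -16 to -2 mm) and two arms 11 mm wide (x) at its x ends reaching to y 16 mm. Origin: centre of its outline, on its underside. About 120 g.
- spanner: Bystander: open-end spanner 170 mm long, lying flat in front of the demagnetiser. Leave alone.
- brush: Bystander: bench brush 160 mm long, lying in front of the demagnetiser. Leave alone.
- spray_can: Bystander: spray can 52 mm across, 130 mm tall, standing beyond the parts tray or the bin. Leave alone.
- die_button: Bystander: steel die ring 56 mm across, 28 mm tall, lying beyond the tray or the bin. Leave alone.
- jar: Bystander: jar 60 mm across, 80 mm tall, standing beyond the demagnetiser. Leave alone.
- punch: Bystander: stepped steel punch 38 mm across its foot, 85 mm tall, standing beyond the demagnetiser. Leave alone.
- caliper: Bystander: caliper 200 mm long, lying flat beyond the demagnetiser. Leave alone.
Things that resemble listed ones, but are neither listed nor needed, are in the scene too. Leave any black or pink look-alike of the blank1 alone.

How it is judged:
By the outcome, as a careful person would: the job done as asked, in the order asked, and still so for the second after the job is handed in, with the robot touching nothing.
Of offcut1, offcut2, offcut3 only 2 to 3 are there at a start; the rules pass over those that are not, and their reading is None.
Of blank1, blank2, blank3 only 2 to 3 are there at a start; the rules pass over those that are not, and their reading is None.
At some moment in a run one of offcut1, offcut2, offcut3 may be knocked a few centimetres aside while the robot is not near it.
Once in a run the grip may slacken for a moment while it holds something.
It also fails if it takes over 210 s, if anything falls off the work surface, if the arm or the gripper's body presses on something with over 40 N, if the wrist force passes 120 N, or if a joint passes its speed limit or range.

## Robot

A 7-joint arm with a two-finger parallel gripper is mounted at the origin on the work surface. World frame = base frame: x ahead of the robot, y to its left, z up, the work surface at z = 0. Lengths are in m, angles in rad, forces in N, time in s.
With the tool pointing down it reaches from about 0.4 to 0.925 m from the base axis. Payload 5.6 kg.
Tool frame: the origin (TCP) lies between the finger pads; the fingertips stand 22 mm ahead of it and the grasp point (between the pads) lies 3 mm ahead of it; y points along the fingers, x is the direction in which the jaws open and shut, and the axes are right-handed (so a half turn about y gives the same grasp; the last joint's range is limited). The gripper opens to 85 mm and grips with 20 to 120 N. Pads are 22 mm wide; open, the fingers measure 114 mm over their backs; the gripper's body (76 mm by 85 mm) begins 54 mm behind the grasp point. The pads swing forward as they close: fully open they stand 13 mm farther back than shut.
Start: joints at [1.123, 0.468, -0.012, 1.603, 0.006, 1.071, -0.056], TCP at [0.256, -0.597, 0.253] pointing down, gripper open.
Joint ranges: [-2.53, 2.53], [-0.31, 2.02], [-1.57, 1.55], [0.28, 2.44], [-1.29, 4.43], [0.15, 1.84], [-2.92, 2.92]. Speed limits (rad/s): [2.57, 2.57, 3.14, 3.14, 3.14, 3.14, 3.14].

## Interface

Orientations are given as a unit quaternion [w, x, y, z].
In Python, from plant import bot, optics gives the robot as it stands.
- The arm moves only by the tool step_arm, never from a script. Its argument "targets" is a list of rows, each a list of 3 entries, a list of its own where there are three numbers: the shift along the tool's x, y, z in cm, then the turn about the tool's y in rad, then the finger opening in cm, from 0 to 8.54. In form: [[[x, y, z], twist, fingers], ...]. A call has 1 to 20 rows; each row is the pose to reach, as a shift and turn from the pose commanded when the call began, along the tool's axes at that moment; what a row does not reach only later rows make up. A row lasts 1/10 s, in which the tool goes at most 50 mm and 8.59 degrees, less where a joint would pass 70% of its speed; a pose out of reach is approached as far as the arm can. A call with a gripper value outside its range is refused whole. The fingers move at their own pace and stop on an object; the grip force is fixed at half the most. Time passes only in rows, so rows that repeat a pose let the fingers close. It gives the time, the measured TCP pose, the force and the opening at its end, in the units of the state.
- bot.get_state(): the state, without advancing time (a new reading comes with each control period).
- optics.capture(name): name is "scene" or "top" or "wrist"; returns the picture (400x640x3 uint8, blue, green, red); there is no depth.
- optics.camera_params(name): a dict with "fov_y" (degrees; the focal length in pixels is half the picture's height over the tangent of half this angle, whatever the lens; pixels are square), "cx", "cy" (the principal point, pixels), "R" (3x3) and "t" (3): a world point X has camera coordinates R X + t. Camera axes: x right, y down, z forward; pixel columns grow to the right and rows downward; lengths in m; the calibration is good to about 2 mm. A picture is of the moment at which its call begins: read the wrist's pose just before it. camera_params takes no time and is no camera call; for the wrist camera it gives the pose at the moment of the call.
- bot.job_done(): hands the job in, once; it reports no verdict.
The state is a dict: "t": time; "qpos": joint angles; "qvel": joint speeds; "joint_torque": joint torques, N m; "position": TCP position; "orientation": TCP orientation; "ft_force": force on the tool from outside, world axes, zero at the start; "ft_torque": the same for the moment, N m; "gripper_width": finger opening in m.
Only numpy, scipy, OpenCV 4.12 (cv2) and the standard library are available. Lean on these libraries where they do the work, as an engineer would, in place of code of your own. Each camera call takes 0.05 s, during which the arm holds its last target. There are 200 camera calls.

## Working session

There is one attempt and no reset: what is moved stays moved. The work goes in short steps, Python scripts to look and compute and a tool call to move; the robot and the scene stay as the last step left them, time stands still between calls to the robot, and variables do not carry over. Pictures are saved under pics/ and viewed, about 12 in all and at most 16, crops included, and the job is handed in when it is done.

Besides the shell and the picture viewer there is one more tool, called after "Request:" as name([rows], argument=value, ...), one row to a line, values as JSON. step_arm: Moves the arm, as the interface text tells. Its arguments: {"type":"object","properties":{"targets":{"type":"array"}},"required":["targets"]}

```bash
ls; mkdir -p pics; cat > h.py <<'E'
import numpy as np, cv2
from plant import bot, optics
def K(p):
    f=200/np.tan(np.radians(p["fov_y"])/2); return f,p["cx"],p["cy"]
def ray(p,u,v,z):
    f,cx,cy=K(p); R=np.array(p["R"]);t=np.array(p["t"])
    d=R.T@np.array([(u-cx)/f,(v-cy)/f,1]); c=-R.T@t
    return c+d*(z-c[2])/d[2]
def proj(p,X):
    f,cx,cy=K(p); q=np.array(p["R"])@np.array(X)+np.array(p["t"]); return q[0]/q[2]*f+cx,q[1]/q[2]*f+cy
def snap(name,fn):
    p=optics.camera_params(name); im=optics.capture(name); cv2.imwrite(f"pics/{fn}.png",im); return p,im
E
python3 - <<'E'
from h import *
s=bot.get_state(); print({k:np.round(v,3).tolist() for k,v in s.items()})
for n in("scene","top"):
    p,im=snap(n,n+"0"); print(n,p["fov_y"],p["cx"],p["cy"],(-np.array(p["R"]).T@np.array(p["t"])).round(3),np.round(p["R"],2).tolist())
p=optics.camera_params("wrist"); print(p["fov_y"],(-np.array(p["R"]).T@np.array(p["t"])).round(3),np.round(p["R"],2).tolist())
E
```

```text
pics
{'t': 0.0, 'qpos': [1.123, 0.468, -0.012, 1.604, 0.006, 1.071, -0.056], 'qvel': [-0.0, 0.0, 0.0, 0.001, -0.001, 0.002, -0.001], 'joint_torque': [0.0, -53.239, 0.021, -25.131, 0.011, 0.008, 0.0], 'position': [0.256, -0.597, 0.252], 'orientation': [0.591, -0.59, 0.39, -0.389], 'ft_force': [0.524, 0.29, -0.656], 'ft_torque': [-0.012, 0.024, -0.011], 'gripper_width': 0.086}
scene 49.54726258176414 316.7338182078943 196.33136888039508 [ 1.247 -0.009  1.041] [[-0.04, 1.0, -0.01], [0.82, 0.03, -0.57], [-0.57, -0.03, -0.82]]
top 50.751074409966634 331.76396782027973 202.36842797249804 [ 0.396 -0.054  1.078] [[0.11, -0.99, 0.0], [-0.97, -0.1, -0.2], [0.2, 0.02, -0.98]]
68.8751895389226 [ 0.33  -0.566  0.374] [[0.39, -0.92, -0.0], [-0.87, -0.37, 0.31], [-0.29, -0.12, -0.95]]
```

View pics/top0.png

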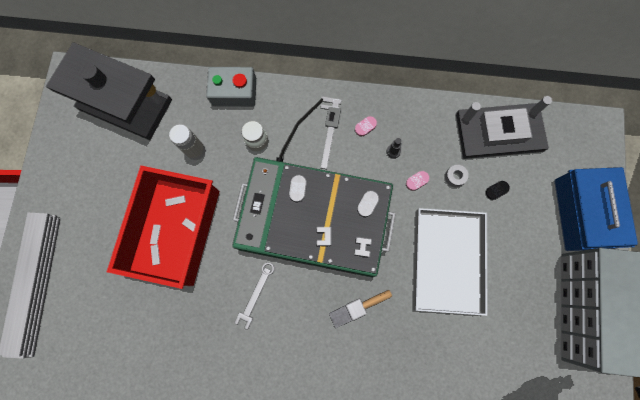

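View pics/scene0.png

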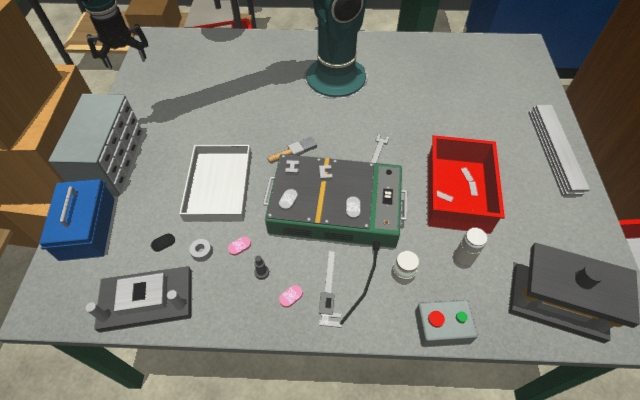

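The top view shows two white blanks on the plate at (298,188) and (368,204). There is also a U-like offcut at (323,236) and an H offcut at (362,246). The tray is on the right, the bin on the left, and the switch at (257,203). The pink and black look-alikes are off the plate.

```bash
python3 - <<'E'
from h import *
from scipy.spatial.transform import Rotation as Ro
s=bot.get_state(); q=s["orientation"]; print("tool axes cols\n",Ro.from_quat([*q[1:],q[0]]).as_matrix().round(3))
p=optics.camera_params("wrist"); R=np.array(p["R"]); c=-R.T@np.array(p["t"]); print("cam in tool",(Ro.from_quat([*q[1:],q[0]]).as_matrix().T@(c-s["position"])).round(4), "view dir tool",(Ro.from_quat([*q[1:],q[0]]).as_matrix().T@R[2]).round(3))
p=optics.camera_params("top"); im=cv2.imread("pics/top0.png")
for n,u,v,z in [("blankA",298,188,.1),("blankB",368,204,.1),("U",323,236,.106),("H",362,246,.106),("sw",257,203,.09),("tray tl",419,211,.04),("tray tr",486,213,.04),("tray br",484,314,.04),("tray bl",417,309,.04),("bin tl",143,169,.095),("bin tr",213,181,.095),("bin br",182,286,.095),("bin bl",110,271,.095),("box tl",254,159,.09),("box tr",393,182,.09),("box br",379,272,.09),("box bl",236,247,.088),("can",180,133,.13),("jar",252,130,.08)]:
    print(n,ray(p,u,v,z).round(3))
cv2.imwrite("pics/crop.png",cv2.resize(im[150:285,225:405],None,fx=4.4,fy=4.4,interpolation=cv2.INTER_CUBIC))
E
```

```text
tool axes cols
 [[ 0.394 -0.001  0.919]
 [-0.919  0.001  0.394]
 [-0.002 -1.    -0.   ]]
cam in tool [ 0.0004 -0.1212  0.0802] view dir tool [-0.     0.951 -0.311]
blankA [0.622 0.051 0.1  ]
blankB [ 0.602 -0.119  0.1  ]
U [ 0.514 -0.021  0.106]
H [ 0.5   -0.113  0.106]
sw [0.578 0.145 0.09 ]
tray tl [ 0.61  -0.251  0.04 ]
tray tr [ 0.623 -0.418  0.04 ]
tray br [ 0.377 -0.421  0.04 ]
tray bl [ 0.372 -0.262  0.04 ]
bin tl [0.631 0.43  0.095]
bin tr [0.619 0.257 0.095]
bin br [0.367 0.287 0.095]
bin bl [0.382 0.458 0.095]
box tl [0.686 0.168 0.09 ]
box tr [ 0.664 -0.174  0.09 ]
box br [ 0.446 -0.159  0.09 ]
box bl [0.469 0.179 0.088]
can [0.719 0.343 0.13 ]
jar [0.763 0.186 0.08 ]
```

View pics/crop.png

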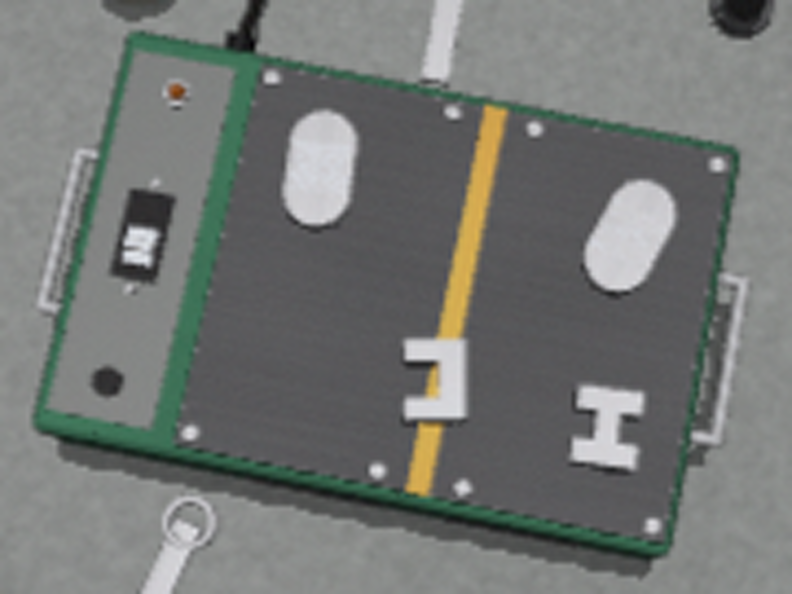

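The enlarged crop shows the U offcut at (435,378), the H offcut at (607,427), the blanks at (320,167) and (630,235), and the white switch ridge at (140,243). I'll move over the plate for a closer wrist view.

Request:
step_arm([
  [[-40.1,-3,50.3],-1.17,8.5],
  [[-40.1,-3,50.3],-1.17,8.5],
  [[-40.1,-3,50.3],-1.17,8.5],
  [[-40.1,-3,50.3],-1.17,8.5],
  [[-40.1,-3,50.3],-1.17,8.5],
  [[-40.1,-3,50.3],-1.17,8.5],
  [[-40.1,-3,50.3],-1.17,8.5],
  [[-40.1,-3,50.3],-1.17,8.5],
  [[-40.1,-3,50.3],-1.17,8.5],
  [[-40.1,-3,50.3],-1.17,8.5],
  [[-40.1,-3,50.3],-1.17,8.5],
  [[-40.1,-3,50.3],-1.17,8.5],
  [[-40.1,-3,50.3],-1.17,8.5],
  [[-40.1,-3,50.3],-1.17,8.5],
  [[-40.1,-3,50.3],-1.17,8.5],
  [[-40.1,-3,50.3],-1.17,8.5],
  [[-40.1,-3,50.3],-1.17,8.5],
  [[-40.1,-3,50.3],-1.17,8.5],
])

```text
t: 1.9
position: [0.56, -0.0324, 0.2832]
orientation: [-0.707, 0.707, 0.0, -0.001]
ft_force: [-0.0, -0.6, -0.1]
gripper_width: 0.0849
```

```bash
cat >> h.py <<'E'
from scipy.spatial.transform import Rotation as Ro
def tool():
    s=bot.get_state(); q=s["orientation"]; return np.array(s["position"]),Ro.from_quat([*q[1:],q[0]]).as_matrix(),s
def go(x,y,z,yaw=None):
    "shift (cm) and twist to TCP x,y,z with jaw axis (tool x) at world angle yaw mod pi"
    P,R,s=tool(); d=R.T@(np.array([x,y,z])-P)*100; a=np.arctan2(R[1,0],R[0,0])
    tw=0 if yaw is None else -((yaw-a+np.pi/2)%np.pi-np.pi/2)
    print("shift",d.round(2),"twist",round(tw,3),"jaw now",round(a,3),"j7",round(s["qpos"][6],2)); 
def blobs(p,im,z,lo=185,amin=300,zs=(0.1,)):
    "bright blobs -> world contour on plane z"
    m=((im.min(2)>lo)&(im.max(2).astype(int)-im.min(2)<25)).astype(np.uint8)
    out=[]
    for c in cv2.findContours(m,cv2.RETR_EXTERNAL,cv2.CHAIN_APPROX_NONE)[0]:
        if cv2.contourArea(c)<amin: continue
        W=np.array([ray(p,u,v,z)[:2] for u,v in c[:,0]]); (ctr,sz,an)=cv2.minAreaRect((W*1000).astype(np.float32))
        M=cv2.moments((W*10000).astype(np.float32)); out.append((np.round(ctr,1),np.round(sz,1),round(an,1),c[:,0].mean(0).round(), (np.array([M["m10"],M["m01"]])/M["m00"]/10).round(1)))
    return out
E
python3 - <<'E'
from h import *
print(tool()[0].round(3), tool()[1].round(3).tolist())
p,im=snap("wrist","w1")
for b in blobs(p,im,.103): print(b)
E
```

```text
[ 0.56  -0.032  0.283] [[1.0, -0.0, -0.001], [0.001, -0.001, 1.0], [-0.0, -1.0, -0.001]]
(array([ 332.7, -316.6]), array([57.6, 50.8]), 0.1, array([157., 389.]), array([ 336.8, -321.9]))
(array([ 560.6, -221.9]), array([136.3, 252.7]), 85.5, array([316., 318.]), array([ 556.3, -214.6]))
(array([ 501.1, -117.6]), array([34. , 40.7]), 88.0, array([268., 256.]), array([ 500.8, -117.7]))
(array([ 605.7, -117.4]), array([35.7, 62.8]), 68.2, array([359., 255.]), array([ 606. , -117.5]))
(array([ 236.4, -167.9]), array([400.8, 189.2]), 34.8, array([ 79., 284.]), array([ 265.9, -164.3]))
(array([435.9, -76.8]), array([49.7, 83.1]), 8.9, array([206., 215.]), array([436.1, -66.8]))
(array([625.2,  51.6]), array([63. , 35.1]), 0.0, array([386., 101.]), array([625.3,  51.8]))
(array([763.7, -46.1]), array([365.9, 200. ]), 89.9, array([530., 128.]), array([773.8, -30.9]))
(array([581.5, 125.7]), array([ 27.2, 123.8]), 85.6, array([345.,  18.]), array([584.6, 121.5]))
(array([350.8,  68.7]), array([240.6, 135.5]), 0.0, array([108.,  64.]), array([355.1,  74.1]))
```

View pics/w1.png

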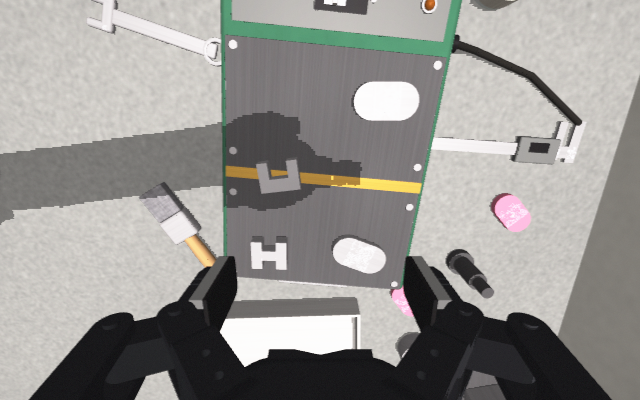

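The wrist view shows H at (268,256), U at (278,177) in the arm's shadow, blank A at (386,101) and blank B at (359,255). The sizes match the given ones (40.7x34 and 63x35). I'll hover over H first.

Request:
step_arm([
  [[-5.95,11.3,-8.4],0.035,6],
  [[-5.95,11.3,-8.4],0.035,6],
  [[-5.95,11.3,-8.4],0.035,6],
  [[-5.95,11.3,-8.4],0.035,6],
  [[-5.95,11.3,-8.4],0.035,6],
  [[-5.95,11.3,-8.4],0.035,6],
  [[-5.95,11.3,-8.4],0.035,6],
])

```text
t: 2.65
position: [0.5027, -0.1142, 0.1716]
orientation: [-0.707, 0.707, -0.009, 0.011]
ft_force: [-0.3, -0.1, 0.6]
gripper_width: 0.0599
```

```bash
python3 - <<'E'
from h import *
print(tool()[0].round(4), tool()[2]["gripper_width"],tool()[2]["ft_force"])
p,im=snap("wrist","w2")
for b in blobs(p,im,.106): print(b)
E
```

```text
[ 0.5027 -0.1142  0.1716] 0.059949127217837454 [-0.28437599 -0.10906973  0.61318272]
(array([ 602.6, -259.8]), array([32.4, 67. ]), 31.4, array([447., 381.]), array([ 606. , -258.8]))
(array([ 395.9, -253. ]), array([65.6, 31.9]), 55.3, array([193., 381.]), array([ 392.9, -251.9]))
(array([ 500.6, -212.4]), array([ 35.8, 108.7]), 88.1, array([321., 339.]), array([ 503.5, -210.2]))
(array([ 595.6, -168.8]), array([24.4, 46.3]), 84.4, array([447., 287.]), array([ 597. , -166.5]))
(array([ 499.9, -158.9]), array([90.4, 31.5]), 2.2, array([317., 285.]), array([ 498.9, -161.3]))
(array([ 302.4, -166. ]), array([241.8, 127.7]), 32.7, array([ 78., 298.]), array([ 320.7, -168.1]))
(array([ 443. , -113.1]), array([19.5, 37.1]), 29.0, array([228., 228.]), array([ 440.3, -112.8]))
(array([ 603.5, -116.4]), array([35. , 61.9]), 68.3, array([464., 225.]), array([ 603.6, -116.4]))
(array([ 678.5, -134.1]), array([ 97.3, 229.4]), 17.1, array([590., 229.]), array([ 692.2, -144.8]))
(array([517.2, -22.8]), array([42.4, 32.3]), 6.7, array([338.,  84.]), array([517.4, -25.4]))
(array([678.3,  -2. ]), array([35.4, 33.2]), 88.3, array([618.,  37.]), array([676.2,  -3.9]))
(array([382.5, -13.1]), array([ 74.9, 153.7]), 88.3, array([112.,  65.]), array([386.6, -12.2]))
```

View pics/w2.png

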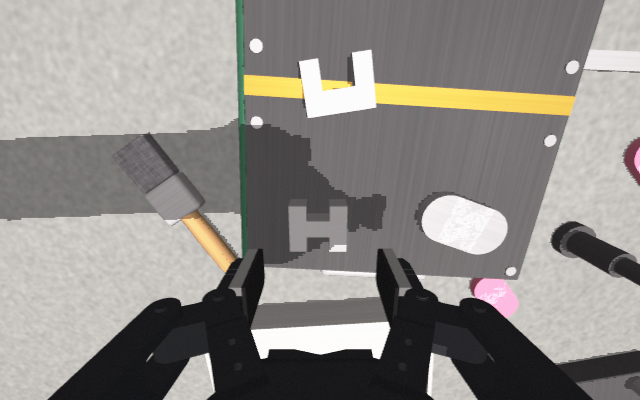

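H is in shadow at (318,225), U is clear at (338,84), and blank B is at (464,225). I'll measure H from a lower threshold in its window.

```bash
python3 - <<'E'
from h import *
p=optics.camera_params("wrist"); im=cv2.imread("pics/w2.png").astype(int)
w=im[185:265,270:375]; print(im[225,270:375:5].mean(1).round().tolist(), im[210,270:375:5].mean(1).round().tolist())
m=((w.min(2)>108)).astype(np.uint8)
for c in cv2.findContours(m,0,cv2.CHAIN_APPROX_NONE)[0]:
    if cv2.contourArea(c)>200:
        W=np.array([ray(p,u+270,v+185,.106)[:2]*1000 for u,v in c[:,0]],np.float32); print(cv2.boundingRect(c),cv2.minAreaRect(W))
go(.5005,-.116,.130,-.035)
E
```

```text
[70.0, 69.0, 70.0, 70.0, 149.0, 151.0, 150.0, 150.0, 151.0, 150.0, 150.0, 151.0, 150.0, 151.0, 149.0, 149.0, 72.0, 70.0, 114.0, 70.0, 71.0] [71.0, 70.0, 70.0, 70.0, 151.0, 150.0, 151.0, 151.0, 72.0, 70.0, 71.0, 70.0, 141.0, 151.0, 150.0, 151.0, 72.0, 69.0, 70.0, 71.0, 67.0]
(0, 21, 105, 59) ((504.691650390625, -121.19345092773438), (44.41304397583008, 75.29998779296875), 88.18643951416016)
(62, 0, 43, 14) ((526.1395874023438, -89.46797943115234), (9.009675025939941, 28.102970123291016), 88.22734832763672)
shift [-0.21  4.14 -0.18] twist 0.005 jaw now -0.03 j7 -0.08
```

```bash
python3 - <<'E'
from h import *
p=optics.camera_params("wrist"); im=cv2.imread("pics/w2.png").astype(int)
m=np.zeros((400,640),np.uint8); m[185:265,275:360]=im[185:265,275:360].min(2)>130
c=max(cv2.findContours(m,0,cv2.CHAIN_APPROX_NONE)[0],key=cv2.contourArea)
W=np.array([ray(p,u,v,.106)[:2]*1000 for u,v in c[:,0]],np.float32); print(cv2.boundingRect(c),cv2.minAreaRect(W))
E
```

```text
(289, 207, 59, 45) ((502.1138610839844, -116.23486328125), (33.211055755615234, 40.75463104248047), 88.2166976928711)
```

Request:
step_arm([
  [[-0.05,3,-0.2],0,6],
  [[-0.05,4.5,-0.2],0,6],
  [[-0.05,5.3,-0.2],0,6],
  [[-0.05,5.6,-0.2],0,6],
  [[-0.05,5.6,-0.2],0,6],
  [[-0.05,5.6,-0.2],0,6],
])

```text
t: 3.3
position: [0.5014, -0.1169, 0.1151]
orientation: [-0.707, 0.707, -0.01, 0.011]
ft_force: [-0.8, 0.2, -0.2]
gripper_width: 0.0595
```

Request:
step_arm([
  [[0,0,0],0,2],
  [[0,0,0],0,2],
  [[0,0,0],0,2],
  [[0,0,0],0,2],
  [[0,0,0],0,2],
  [[0,0,0],0,2],
  [[0,0,0],0,2],
])

```text
t: 4.0
position: [0.5013, -0.1171, 0.1153]
orientation: [-0.707, 0.707, -0.01, 0.012]
ft_force: [-1.0, 0.2, 5.8]
gripper_width: 0.0384
```

```bash
python3 - <<'E'
from h import *
print(tool()[2]["ft_force"].round(1)); snap("wrist","w3"); snap("top","t3")
a=cv2.imread("pics/w3.png")
cv2.imwrite("pics/w3c.png",cv2.resize(a[150:400,150:500],None,fx=2,fy=2))
E
```

```text
[-1.   0.2  5.8]
```

View pics/w3c.png

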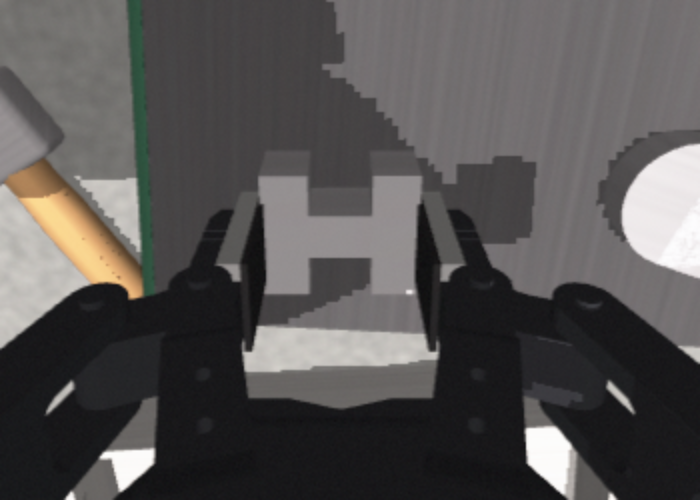

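The H is between the pads with a reading of 38 mm, so I'll lift it.

Request:
step_arm([
  [[0,-1,0],0,2],
  [[0,-3,0],0,2],
  [[0,-6,0],0,2],
  [[0,-9,0],0,2],
  [[0,-9,0],0,2],
  [[0,-9,0],0,2],
])

```text
t: 4.7
position: [0.5007, -0.1173, 0.205]
orientation: [-0.707, 0.707, -0.011, 0.012]
ft_force: [-0.9, 0.2, -2.3]
gripper_width: 0.0383
```

```bash
python3 - <<'E'
from h import *
print(tool()[2]["ft_force"].round(1)); go(.50,.358,.205)
p,im=snap("wrist","w4")
for b in blobs(p,im,.106): 
    if b[0][0]>480 and b[0][1]>-130: print(b)
E
```

```text
[-0.9  0.2 -2.3]
shift [-1.56e+00 -4.00e-02  4.75e+01] twist 0 jaw now -0.031 j7 -0.05
(array([ 604. , -116.8]), array([35.3, 62.2]), 68.1, array([448., 205.]), array([ 604. , -116.8]))
(array([517.2, -22.8]), array([42.4, 32.3]), 6.8, array([338.,  83.]), array([517.5, -25.4]))
(array([695.6,   0.7]), array([42.2, 61.5]), 86.6, array([600.,  34.]), array([693. ,  -0.7]))
```

Request:
step_arm([
  [[-0.1,0,4],0,2],
  [[-0.3,0,8],0,2],
  [[-0.4,0,12],0,2],
  [[-0.5,0,16],0,2],
  [[-0.7,0,20],0,2],
  [[-0.8,0,24],0,2],
  [[-0.9,0,28],0,2],
  [[-1,0,32],0,2],
  [[-1.2,0,36],0,2],
  [[-1.3,0,40],0,2],
  [[-1.4,0,44],0,2],
  [[-1.5,0,47.5],0,2],
  [[-1.5,0,47.5],0,2],
  [[-1.5,4,47.5],0,2],
  [[-1.5,8,47.5],0,2],
  [[-1.5,11,47.5],0,2],
  [[-1.5,13,47.5],0,2],
  [[-1.5,13,47.5],0,2],
  [[-1.5,13,47.5],0,2],
])

```text
t: 6.65
position: [0.5, 0.3576, 0.0736]
orientation: [-0.707, 0.707, -0.012, 0.01]
ft_force: [0.9, 0.1, -0.4]
gripper_width: 0.0382
```

```bash
python3 - <<'E'
from h import *
print(tool()[2]["ft_force"].round(1)); p,im=snap("wrist","w5"); print(tool()[1][:,0].round(3))
E
```

```text
[ 0.9  0.1 -0.4]
[ 1.    -0.031  0.   ]
```

View pics/w5.png

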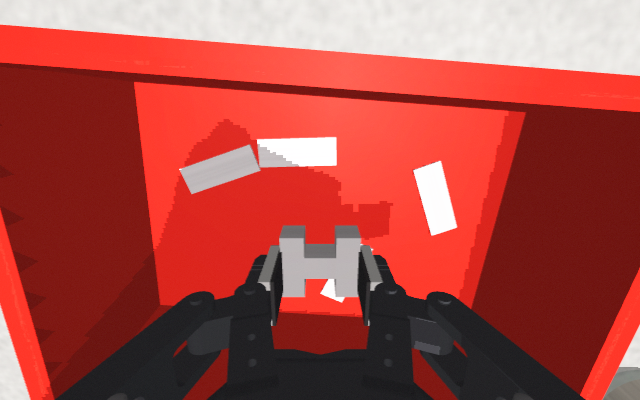

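The H hangs inside the bin at (320,262) and is clear of the walls. I'll lower it a little, release and rise.

Request:
step_arm([
  [[0,2,0],0,2],
  [[0,2.5,0],0,2],
  [[0,2.5,0],0,6],
  [[0,2.5,0],0,6],
  [[0,2.5,0],0,6],
  [[0,2.5,0],0,6],
  [[0,0,0],0,6],
  [[0,-4,0],0,6],
  [[0,-8,0],0,6],
  [[0,-12,0],0,6],
  [[0,-13,0],0,6],
  [[0,-13,0],0,6],
])

```text
t: 7.9
position: [0.5013, 0.3589, 0.2066]
orientation: [0.708, -0.706, 0.01, -0.012]
ft_force: [0.7, -0.5, -1.3]
gripper_width: 0.0602
```

```bash
python3 - <<'E'
from h import *
go(.517,-.027,.20,np.radians(6.8)); go(.517,-.027,.20)
E
```

```text
shift [  2.77   0.58 -38.52] twist -0.15 jaw now -0.031 j7 -0.98
shift [  2.77   0.58 -38.52] twist 0 jaw now -0.031 j7 -0.98
```

Request:
step_arm([
  [[0.3,0,-5],-0.15,6],
  [[0.7,0,-10],-0.15,6],
  [[1,0,-15],-0.15,6],
  [[1.4,0,-20],-0.15,6],
  [[1.8,0,-25],-0.15,6],
  [[2.2,0,-30],-0.15,6],
  [[2.5,0,-35],-0.15,6],
  [[2.77,0.6,-38.5],-0.15,6],
  [[2.77,2,-38.5],-0.15,6],
  [[2.77,2,-38.5],-0.15,6],
  [[2.77,2,-38.5],-0.15,6],
])

```text
t: 9.0
position: [0.5154, -0.0259, 0.1832]
orientation: [0.706, -0.705, -0.042, 0.044]
ft_force: [0.0, 0.9, -0.6]
gripper_width: 0.0602
```

```bash
cat >> h.py <<'E'
def obj(p,im,box,z,lo):
    x0,y0,x1,y1=box; m=np.zeros((400,640),np.uint8); m[y0:y1,x0:x1]=im[y0:y1,x0:x1].min(2)>lo
    c=max(cv2.findContours(m,0,cv2.CHAIN_APPROX_NONE)[0],key=cv2.contourArea)
    W=np.array([ray(p,u,v,z)[:2]*1000 for u,v in c[:,0]],np.float32); return cv2.boundingRect(c),cv2.minAreaRect(W)
E
python3 - <<'E'
from h import *
p,im=snap("wrist","w6"); print(tool()[0])
u,v=proj(p,[.5172,-.0228,.106]); print(u,v); u=int(u);v=int(v)
print(obj(p,im,(u-45,v-40,u+45,v+35),.106,130))
cv2.imwrite("pics/w6c.png",im[max(0,v-130):v+150,max(0,u-200):u+200])
E
```

```text
[ 0.51583722 -0.0255243   0.18382312]
322.33558049349284 217.03464924611538
((293, 197, 62, 55), ((519.0318603515625, -28.685211181640625), (44.487648010253906, 42.86104202270508), 7.200006484985352))
```

View pics/w6c.png

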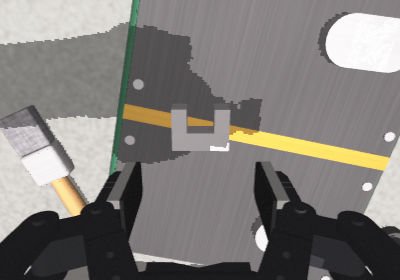

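U is in place at crop (200,130), matching the predicted pixel. I'll descend and grip.

Request:
step_arm([
  [[0.1,3,-0.15],0,6],
  [[0.1,5,-0.15],0,6],
  [[0.1,6.4,-0.15],0,6],
  [[0.1,6.9,-0.15],0,6],
  [[0.1,6.9,-0.15],0,6],
  [[0.1,6.9,-0.15],0,6],
])

```text
t: 9.65
position: [0.518, -0.0284, 0.116]
orientation: [-0.706, 0.706, 0.043, -0.042]
ft_force: [0.1, -0.2, 0.0]
gripper_width: 0.0602
```

Request:
step_arm([
  [[0,0,0],0,2],
  [[0,0,0],0,2],
  [[0,0,0],0,2],
  [[0,0,0],0,2],
  [[0,0,0],0,2],
  [[0,0,0],0,2],
  [[0,0,0],0,2],
  [[0,-2,0],0,2],
  [[0,-5,0],0,2],
  [[0,-9,0],0,2],
  [[0,-9,0],0,2],
  [[0,-9,0],0,2],
])

```text
t: 10.85
position: [0.5177, -0.0292, 0.2062]
orientation: [-0.706, 0.706, 0.043, -0.041]
ft_force: [-0.6, 0.3, -2.2]
gripper_width: 0.0402
```

```bash
python3 - <<'E'
from h import *
print(tool()[2]["ft_force"].round(1)); go(.50,.358,.205,-.03); p,im=snap("wrist","w7")
cv2.imwrite("pics/w7c.png",im[150:400,120:520])
for b in blobs(p,im,.1): 
    if b[0][0]>480 and b[0][1]>-130: print(b)
E
```

```text
[-0.6  0.3 -2.2]
shift [ 2.82  0.08 38.66] twist 0.148 jaw now 0.118 j7 -0.12
(array([626.1,  52. ]), array([36.4, 64.3]), 90.0, array([474., 121.]), array([626.,  52.]))
(array([744.1, -60.6]), array([296.7, 167.2]), 89.7, array([574., 231.]), array([743.5, -58.8]))
(array([709.7,  93. ]), array([49.2, 83.5]), 25.6, array([616.,  55.]), array([710.8, 104.2]))
(array([571.8, 123. ]), array([ 21.2, 116. ]), 85.6, array([436.,  12.]), array([584.5, 118.7]))
```

Request:
step_arm([
  [[0.6,0,4],0.148,2],
  [[1.2,0,8],0.148,2],
  [[1.8,0,12],0.148,2],
  [[2.4,0,16],0.148,2],
  [[3,0,20],0.148,2],
  [[3.6,0,24],0.148,2],
  [[4.2,0,28],0.148,2],
  [[4.8,0,32],0.148,2],
  [[5.4,0,36],0.148,2],
  [[5.8,0,38.3],0.148,2],
  [[5.8,0,38.3],0.148,2],
  [[5.8,4,38.3],0.148,2],
  [[5.8,8,38.3],0.148,2],
  [[5.8,12,38.3],0.148,2],
  [[5.8,13.5,38.3],0.148,2],
  [[5.8,13.5,38.3],0.148,2],
  [[5.8,13.5,38.3],0.148,2],
])

```text
t: 12.6
position: [0.5301, 0.3586, 0.0712]
orientation: [0.707, -0.707, 0.01, -0.011]
ft_force: [0.9, 0.8, -0.8]
gripper_width: 0.0404
```

```bash
python3 - <<'E'
from h import *
print(tool()[2]["ft_force"].round(1)); p,im=snap("wrist","w8")
cv2.imwrite("pics/w8.png",im[60:400,60:580])
E
```

```text
[ 0.9  0.8 -0.8]
```

View pics/w8.png

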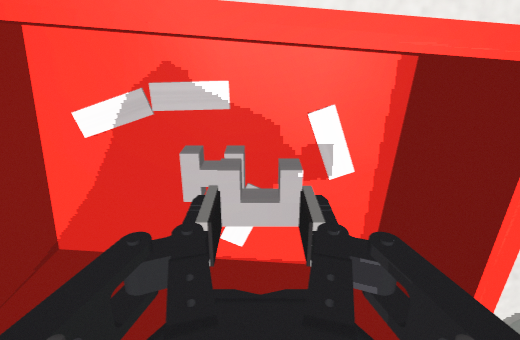

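U hangs at crop (260,190) above the bin, and H lies on the floor at crop (210,170). I'll release U and then go to look at the switch.

Request:
step_arm([
  [[0,1.5,0],0,2],
  [[0,1.5,0],0,2],
  [[0,1.5,0],0,6],
  [[0,1.5,0],0,6],
  [[0,1.5,0],0,6],
  [[0,1.5,0],0,6],
  [[0,0,0],0,6],
  [[0,-4,0],0,6],
  [[0,-8,0],0,6],
  [[0,-12,0],0,6],
  [[0,-12.5,0],0,6],
  [[0.7,-12.5,-4],0.03,3],
  [[1.5,-12.5,-8],0.03,3],
  [[2.5,-12.5,-12],0.03,3],
  [[3.5,-12.5,-16],0.03,3],
  [[4.5,-12.5,-21],0.03,3],
  [[4.5,-12.5,-21],0.03,3],
  [[4.5,-12.5,-21],0.03,3],
])

```text
t: 14.45
position: [0.5687, 0.1451, 0.1956]
orientation: [-0.707, 0.707, -0.022, 0.022]
ft_force: [0.3, 0.9, 0.5]
gripper_width: 0.0301
```

```bash
python3 - <<'E'
from h import *
p,im=snap("wrist","w9"); u,v=proj(p,[.578,.145,.09]); print(tool()[0],tool()[2]["gripper_width"],u,v); u=int(u);v=int(v)
y0=max(0,v-80);x0=max(0,u-100); print(x0,y0)
cv2.imwrite("pics/w9c.png",cv2.resize(im[y0:y0+160,x0:x0+200],None,fx=3.5,fy=3.5,interpolation=cv2.INTER_CUBIC))
snap("top","t9"); t=cv2.imread("pics/t9.png"); 
E
```

```text
[0.5682615  0.14724994 0.19566053] 0.029641757033726703 330.38940835875525 207.2198948531176
230 127
```

View pics/w9c.png

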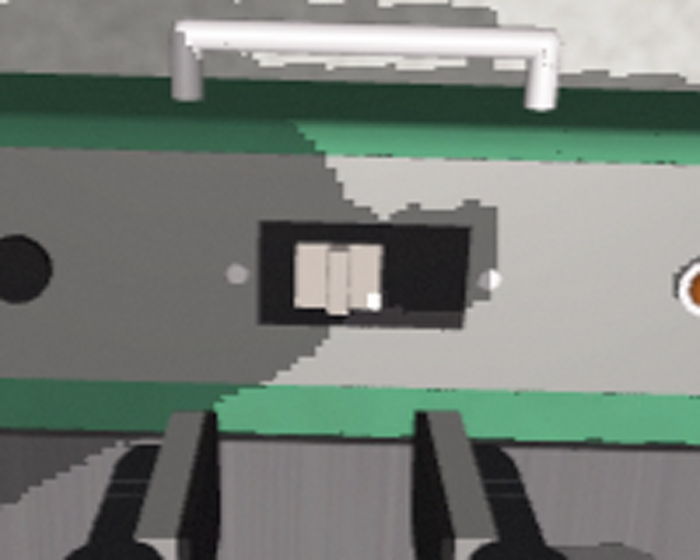

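The ridge is the raised narrow bar in the middle of the switch's white slider, at crop (337,281), which is picture (326.4,207.3).

```bash
python3 - <<'E'
from h import *
p=optics.camera_params("wrist"); q=lambda a,b,z:(ray(p,230+a/3.5,127+b/3.5,z)*1000).round(1)
print(q(337.5,281,.0918),q(327,281,.0918),q(348,281,.0918),q(337,250,.0918),q(337,313,.0918),"bezel",q(260,222,.086),q(470,228,.086),q(465,328,.086),q(258,323,.086))
r=q(337.5,281,.0918)/1000; P,R,_=tool(); print(P)
a=-.06; go(r[0]+.0095*np.cos(a),r[1]+.0095*np.sin(a),.125,a)
E
```

```text
[574.  149.1  91.8] [571.6 149.3  91.8] [576.5 149.   91.8] [574.3 156.7  91.8] [573.5 141.2  91.8] bezel [556.6 162.8  86. ] [605.9 158.5  86. ] [604.4 133.2  86. ] [554.2 137.5  86. ]
[0.56800159 0.14836593 0.19566236]
shift [1.54 7.07 0.1 ] twist 0.002 jaw now -0.058 j7 -0.63
```

Request:
step_arm([
  [[1.54,3,0.1],0.02,3],
  [[1.54,5,0.1],0.02,3],
  [[1.54,7,0.1],0.02,3],
  [[1.54,7.6,0.1],0.02,3],
  [[1.54,7.6,0.1],0.02,3],
  [[1.54,7.6,0.1],0.02,3],
])

```text
t: 15.15
position: [0.5841, 0.1484, 0.1202]
orientation: [0.707, -0.706, 0.027, -0.028]
ft_force: [-0.2, -0.7, -0.9]
gripper_width: 0.0301
```

Request:
step_arm([
  [[0,0.2,0],0,3],
  [[0,0.4,0],0,3],
  [[0,0.4,0],0,3],
  [[0,0.4,0],0,3],
])

```text
t: 15.55
position: [0.5839, 0.1471, 0.1155]
orientation: [-0.707, 0.707, -0.028, 0.028]
ft_force: [0.3, -0.2, 0.4]
gripper_width: 0.03
```

Request:
step_arm([
  [[0,0.1,0],0,3],
  [[0,0.2,0],0,3],
  [[0,0.2,0],0,3],
  [[0,0.2,0],0,3],
])

```text
t: 15.95
position: [0.5838, 0.1472, 0.1132]
orientation: [-0.707, 0.707, -0.028, 0.028]
ft_force: [0.6, -0.7, 0.0]
gripper_width: 0.0299
```

Request:
step_arm([
  [[0,0.1,0],0,3],
  [[0,0.15,0],0,3],
  [[0,0.15,0],0,3],
])

```text
t: 16.25
position: [0.5837, 0.1471, 0.1116]
orientation: [-0.707, 0.707, -0.028, 0.028]
ft_force: [0.2, 1.0, -0.4]
gripper_width: 0.0298
```

Request:
step_arm([
  [[0,0.1,0],0,3],
  [[0,0.15,0],0,3],
  [[0,0.15,0],0,3],
])

```text
t: 16.55
position: [0.5837, 0.1472, 0.1102]
orientation: [-0.707, 0.707, -0.028, 0.028]
ft_force: [-0.1, 1.1, -0.1]
gripper_width: 0.0299
```

```bash
python3 - <<'E'
from h import *
p,im=snap("wrist","w10"); u,v=proj(p,[.58,.148,.09]); print(tool()[0],u,v); u=int(u);v=int(v)
cv2.imwrite("pics/w10c.png",cv2.resize(im[v-60:v+75,u-90:u+90],None,fx=4,fy=4,interpolation=cv2.INTER_CUBIC))
E
```

```text
[0.58379396 0.14717406 0.11020937] 311.8085858189794 258.7652673888951
```

View pics/w10c.png

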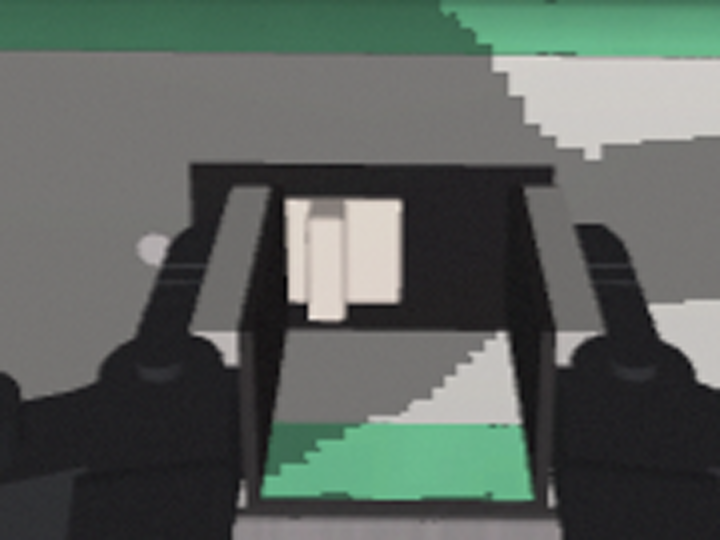

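The ridge at crop (327,265) sits between the pads. I'll go slightly lower, then push toward +x.

Request:
step_arm([
  [[0,0.1,0],0,3],
  [[0,0.15,0],0,3],
  [[0,0.15,0],0,3],
])

```text
t: 16.9
position: [0.5837, 0.1472, 0.1086]
orientation: [-0.707, 0.707, -0.028, 0.028]
ft_force: [-0.1, -0.2, -0.8]
gripper_width: 0.03
```

Request:
step_arm([
  [[0.2,0,0],0,3],
  [[0.4,0,0],0,3],
  [[0.6,0,0],0,3],
  [[0.6,0,0],0,3],
])

```text
t: 17.3
position: [0.5895, 0.1467, 0.1086]
orientation: [-0.706, 0.707, -0.028, 0.028]
ft_force: [-2.8, 0.6, 0.7]
gripper_width: 0.0303
```

Request:
step_arm([
  [[0.2,0,0],0,3],
  [[0.4,0,0],0,3],
  [[0.6,0,0],0,3],
  [[0.75,0,0],0,3],
  [[0.75,0,0],0,3],
])

```text
t: 17.8
position: [0.5978, 0.146, 0.1088]
orientation: [0.707, -0.706, 0.028, -0.028]
ft_force: [-0.2, -0.3, -0.3]
gripper_width: 0.0298
```

```bash
python3 - <<'E'
from h import *
p,im=snap("wrist","w11"); u,v=proj(p,[.586,.148,.09]); print(tool()[0],u,v); u=int(u);v=int(v)
cv2.imwrite("pics/w11c.png",cv2.resize(im[v-60:v+75,u-90:u+90],None,fx=4,fy=4,interpolation=cv2.INTER_CUBIC))
E
```

```text
[0.59759283 0.14608693 0.1088    ] 296.544258943115 259.14592790323115
```

View pics/w11c.png

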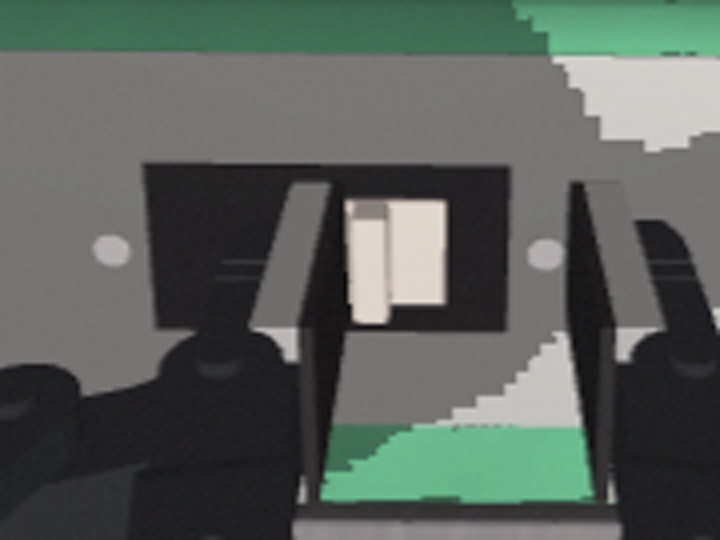

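The ridge shifted by about 12 mm relative to its black bezel (from 137 to 225 crop px off the left edge), so the switch is on. I'll back off, rise and go over blank A.

Request:
step_arm([
  [[-0.2,0,0],0,3],
  [[-0.2,-2,0],0,3],
  [[-0.2,-5,0],0,3],
  [[-0.2,-8,0],0,3],
  [[-0.2,-8,0],0,3],
])

```text
t: 18.35
position: [0.5974, 0.1475, 0.1932]
orientation: [0.707, -0.706, 0.025, -0.031]
ft_force: [0.5, 0.8, 0.7]
gripper_width: 0.03
```

```bash
python3 - <<'E'
from h import *
go(.626,.052,.17,np.pi/2); p,im=snap("wrist","w12")
for b in blobs(p,im,.1): 
    if b[0][0]>480 and -130<b[0][1]<110: print(b)
snap("top","t12")
E
```

```text
shift [ 3.58  2.33 -9.3 ] twist 1.492 jaw now -0.079 j7 -0.64
(array([686.4, -35.9]), array([15.5, 64.1]), 34.2, array([426., 382.]), array([687.9, -35.6]))
(array([608.2,  49.2]), array([28. , 38.2]), 13.5, array([342., 315.]), array([608.6,  50.7]))
```

Request:
step_arm([
  [[3.6,2.3,-9.3],1.49,6],
  [[3.6,2.3,-9.3],1.49,6],
  [[3.6,2.3,-9.3],1.49,6],
  [[3.6,2.3,-9.3],1.49,6],
  [[3.6,2.3,-9.3],1.49,6],
  [[3.6,2.3,-9.3],1.49,6],
  [[3.6,2.3,-9.3],1.49,6],
  [[3.6,2.3,-9.3],1.49,6],
  [[3.6,2.3,-9.3],1.49,6],
  [[3.6,2.3,-9.3],1.49,6],
  [[3.6,2.3,-9.3],1.49,6],
  [[3.6,2.3,-9.3],1.49,6],
  [[3.6,2.3,-9.3],1.49,6],
])

```text
t: 19.75
position: [0.6234, 0.0507, 0.1652]
orientation: [-0.501, 0.501, -0.499, 0.499]
ft_force: [-0.9, -0.5, 0.5]
gripper_width: 0.0602
```

```bash
python3 - <<'E'
from h import *
p,im=snap("wrist","w13"); u,v=proj(p,[.626,.052,.1]); print(tool()[0],u,v); u=int(u);v=int(v)
for lo in (120,140): print(obj(p,im,(u-60,v-65,u+60,v+65),.1,lo))
go(.626,.052,.112,np.pi/2)
cv2.imwrite("pics/w13c.png",im[v-150:v+150,u-200:u+200])
E
```

```text
[0.62356039 0.0506458  0.16529734] 317.8724608375516 224.50924465845085
((257, 159, 120, 108), ((632.45556640625, 53.07240295410156), (77.90335845947266, 81.6631088256836), 0.1905781328678131))
((291, 180, 55, 86), ((625.9237670898438, 51.60687255859375), (63.33539962768555, 36.55795669555664), 1.352313756942749))
shift [-0.13  5.33  0.25] twist 0.003 jaw now -1.567 j7 -1.79
```

View pics/w13c.png

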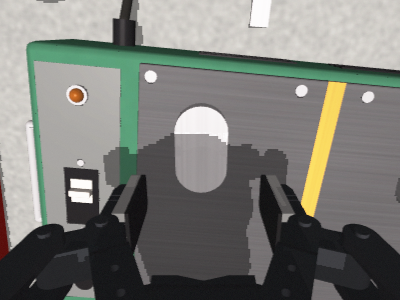

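Blank A is at crop (201,150), centred between the fingers; measured at (0.626, 0.052). I'll descend and grip.

Request:
step_arm([
  [[-0.1,2,0.25],0,6],
  [[-0.1,4,0.25],0,6],
  [[-0.1,5,0.25],0,6],
  [[-0.1,5.3,0.25],0,6],
  [[-0.1,5.3,0.25],0,6],
  [[-0.1,5.3,0.25],0,6],
])

```text
t: 20.4
position: [0.6269, 0.0518, 0.1136]
orientation: [0.501, -0.5, 0.499, -0.5]
ft_force: [0.1, 0.9, -0.3]
gripper_width: 0.06
```

Request:
step_arm([
  [[0,0,0],0,4.5],
  [[0,0,0],0,3.9],
  [[0,0,0],0,2],
  [[0,0,0],0,2],
  [[0,0,0],0,2],
  [[0,0,0],0,2],
  [[0,0,0],0,2],
  [[0,0,0],0,2],
])

```text
t: 21.2
position: [0.6268, 0.0518, 0.1138]
orientation: [0.501, -0.5, 0.499, -0.5]
ft_force: [-2.4, -0.1, 5.7]
gripper_width: 0.0341
```

Request:
step_arm([
  [[0,-0.5,0],0,2],
  [[0,-1.5,0],0,2],
  [[0,-3.5,0],0,2],
  [[0,-6,0],0,2],
  [[0,-9,0],0,2],
  [[0,-9,0],0,2],
  [[0,-9,0],0,2],
])

```text
t: 21.9
position: [0.6264, 0.0517, 0.2035]
orientation: [0.501, -0.5, 0.499, -0.5]
ft_force: [-0.4, -0.2, -2.1]
gripper_width: 0.0343
```

```bash
python3 - <<'E'
from h import *
print(tool()[2]["ft_force"].round(1)); go(.555,-.34,.205,-np.pi/2); go(.44,-.34,.205)
p,im=snap("wrist","w14"); cv2.imwrite("pics/w14c.png",im[100:400,120:520])
t=optics.camera_params("top");ti=cv2.imread("pics/t12.png")
for b in blobs(t,ti,.1,150,60): 
    if 440<b[0][0]<680 and -450<b[0][1]<120: print(b)
E
```

```text
[-0.4 -0.2 -2.1]
shift [39.16 -0.16 -7.21] twist 0.002 jaw now -1.569 j7 -1.79
shift [ 39.14  -0.17 -18.71] twist 0 jaw now -1.569 j7 -1.79
(array([ 603.9, -117.7]), array([36.4, 64. ]), 66.6, array([368., 203.]), array([ 604.1, -117.7]))
(array([623.5,  53. ]), array([62.5, 36.3]), 0.7, array([297., 188.]), array([623.3,  52.8]))
(array([ 531. , -402.2]), array([671. , 429.6]), 4.2, array([487., 285.]), array([ 496. , -391.9]))
```

View pics/w14c.png

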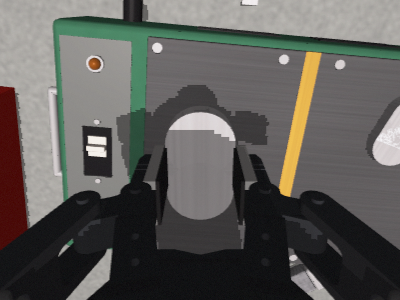

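Blank A is held at crop (200,165), and the switch in the same view still shows on. I'll carry it over the tray.

Request:
step_arm([
  [[4,0,-0.7],0,2],
  [[8,0,-1.4],0,2],
  [[12,0,-2.1],0,2],
  [[16,0,-2.8],0,2],
  [[20,0,-3.5],0,2],
  [[24,0,-4.2],0,2],
  [[28,0,-5],0,2],
  [[32,0,-5.8],0,2],
  [[36,0,-6.6],0,2],
  [[39,0,-7.1],0,2],
  [[39,0,-7.1],0,2],
  [[39,4,-7.1],0,2],
  [[39,8,-7.1],0,2],
  [[39,11,-7.1],0,2],
  [[39,11,-7.1],0,2],
  [[39,11,-7.1],0,2],
])

```text
t: 23.55
position: [0.5558, -0.3376, 0.092]
orientation: [-0.5, 0.501, -0.5, 0.499]
ft_force: [0.5, -0.6, -1.5]
gripper_width: 0.0337
```

```bash
python3 - <<'E'
from h import *
print(tool()[2]["ft_force"].round(1)); go(.555,-.338,.03)
p,im=snap("wrist","w15")
E
```

```text
[ 0.5 -0.6 -1.5]
shift [ 0.05  6.2  -0.07] twist 0 jaw now -1.568 j7 -1.13
```

View pics/w15.png

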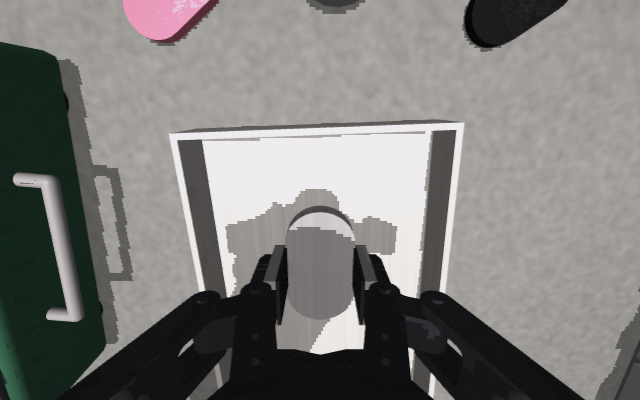

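The blank at (320,265) is centred in the tray, with the far wall at row 130. I'll lower it, release and rise.

Request:
step_arm([
  [[0,3,0],0,2],
  [[0,5,0],0,2],
  [[0,6,0],0,2],
  [[0,6.2,0],0,2],
  [[0,6.3,0],0,2],
  [[0,6.3,0],0,2],
])

```text
t: 24.2
position: [0.5569, -0.3389, 0.0312]
orientation: [0.501, -0.5, 0.499, -0.5]
ft_force: [-0.7, 0.5, -1.4]
gripper_width: 0.0341
```

Request:
step_arm([
  [[0,0,0],0,5],
  [[0,0,0],0,5],
  [[0,0,0],0,5],
  [[0,0,0],0,5],
  [[0,-2,0],0,5],
  [[0,-5,0],0,5],
  [[0,-9,0],0,5],
  [[0,-13,0],0,5],
  [[0,-16,0],0,5],
  [[0,-16,0],0,5],
])

```text
t: 25.2
position: [0.5586, -0.3398, 0.1954]
orientation: [-0.501, 0.499, -0.496, 0.503]
ft_force: [-0.3, -0.5, 0.4]
gripper_width: 0.0503
```

```bash
python3 - <<'E'
from h import *
p,im=snap("wrist","w16"); u,v=map(int,proj(p,[.555,-.338,.014])); print(u,v,tool()[2]["ft_force"].round(1))
for b in blobs(p,im,.014,150,900): print(b)
go(.604,-.117,.17,np.radians(67.8))
E
```

```text
317 189 [-0.4  0.4 -0.8]
(array([ 285.4, -497.4]), array([108.6,  41.6]), 34.9, array([439., 379.]), array([ 286.1, -502.1]))
(array([592.8, -33.9]), array([44.5, 89. ]), 71.8, array([ 21., 151.]), array([593.9, -32.7]))
(array([ 493.2, -257.7]), array([474.5, 715.1]), 0.1, array([284., 187.]), array([ 558.3, -342. ]))
shift [-22.21   2.23   4.7 ] twist 0.389 jaw now -1.569 j7 -1.12
```

Request:
step_arm([
  [[-4,0,0.8],0.39,6],
  [[-8,0,1.7],0.39,6],
  [[-12,0,2.5],0.39,6],
  [[-16,0,3.4],0.39,6],
  [[-20,1,4.2],0.39,6],
  [[-22.2,2.2,4.7],0.39,6],
  [[-22.2,2.2,4.7],0.39,6],
  [[-22.2,2.2,4.7],0.39,6],
  [[-22.2,2.2,4.7],0.39,6],
])

```text
t: 26.15
position: [0.6021, -0.1181, 0.1674]
orientation: [-0.393, 0.394, -0.587, 0.588]
ft_force: [-0.1, -0.5, 0.2]
gripper_width: 0.0599
```

```bash
python3 - <<'E'
from h import *
p,im=snap("wrist","w17"); u,v=proj(p,[.604,-.117,.1]); print(tool()[0],u,v); u=int(u);v=int(v)
for lo in (125,140): print(obj(p,im,(u-60,v-65,u+60,v+65),.1,lo))
go(.604,-.117,.113,np.radians(67.8))
cv2.imwrite("pics/w17c.png",im[v-150:v+150,u-200:u+200])
E
```

```text
[ 0.60227235 -0.11830606  0.1676883 ] 317.4309370467162 225.01186699762727
((291, 177, 54, 60), ((618.4935302734375, -122.9026107788086), (37.92738723754883, 38.02132797241211), 89.19371795654297))
((291, 177, 54, 38), ((624.3410034179688, -125.11221313476562), (36.34187698364258, 25.287628173828125), 71.2135009765625))
shift [-0.19  5.47  0.11] twist -0.003 jaw now -1.962 j7 -1.84
```

View pics/w17c.png

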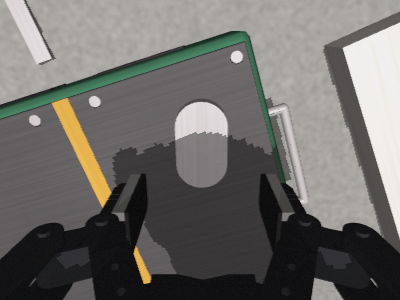

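Blank B is at crop (201,144), centred between the fingers.

Request:
step_arm([
  [[-0.15,2,0.2],0,6],
  [[-0.15,4,0.2],0,6],
  [[-0.15,5.1,0.2],0,6],
  [[-0.15,5.4,0.2],0,6],
  [[-0.15,5.4,0.2],0,6],
  [[-0.15,5.4,0.2],0,6],
])

```text
t: 26.8
position: [0.6056, -0.1161, 0.1146]
orientation: [-0.394, 0.394, -0.587, 0.588]
ft_force: [-0.9, 1.0, 0.1]
gripper_width: 0.0599
```

Request:
step_arm([
  [[0,0,0],0,4.5],
  [[0,0,0],0,3.9],
  [[0,0,0],0,2],
  [[0,0,0],0,2],
  [[0,0,0],0,2],
  [[0,0,0],0,2],
  [[0,0,0],0,2],
  [[0,0,0],0,2],
])

```text
t: 27.6
position: [0.6055, -0.1161, 0.1149]
orientation: [-0.394, 0.394, -0.587, 0.588]
ft_force: [-1.9, -0.5, 4.7]
gripper_width: 0.0338
```

Request:
step_arm([
  [[0,-0.5,0],0,2],
  [[0,-1.5,0],0,2],
  [[0,-3.5,0],0,2],
  [[0,-6,0],0,2],
  [[0,-9,0],0,2],
  [[0,-9,0],0,2],
  [[0,-9,0],0,2],
])

```text
t: 28.3
position: [0.6051, -0.1156, 0.2044]
orientation: [-0.395, 0.394, -0.587, 0.587]
ft_force: [-0.1, 0.6, -2.8]
gripper_width: 0.0342
```

```bash
python3 - <<'E'
from h import *
print(tool()[2]["ft_force"].round(1)); go(.445,-.338,.205,np.pi/2)
E
```

```text
[-0.1  0.6 -2.8]
shift [26.65 -0.07 -6.4 ] twist -0.388 jaw now -1.959 j7 -1.84
```

Request:
step_arm([
  [[4,0,-0.9],-0.1,2],
  [[8,0,-1.9],-0.2,2],
  [[12,0,-2.9],-0.3,2],
  [[16,0,-3.8],-0.388,2],
  [[20,0,-4.8],-0.388,2],
  [[24,0,-5.8],-0.388,2],
  [[26.6,0,-6.4],-0.388,2],
  [[26.6,0,-6.4],-0.388,2],
  [[26.6,4,-6.4],-0.388,2],
  [[26.6,8,-6.4],-0.388,2],
  [[26.6,11,-6.4],-0.388,2],
  [[26.6,11,-6.4],-0.388,2],
  [[26.6,11,-6.4],-0.388,2],
])

```text
t: 29.6
position: [0.4451, -0.3368, 0.0932]
orientation: [0.5, -0.5, 0.501, -0.499]
ft_force: [0.0, -0.2, -1.8]
gripper_width: 0.0339
```

```bash
python3 - <<'E'
from h import *
print(tool()[2]["ft_force"].round(1)); go(.445,-.338,.031)
p,im=snap("wrist","w18")
E
```

```text
[ 0.  -0.2 -1.8]
shift [ 0.13  6.22 -0.  ] twist 0 jaw now -1.57 j7 -1.02
```

The viewer's limit is reached, so from here I check by numbers. The grip still reads 33.9 mm with the weight on it, and the gap to blank A is about 45 mm. I'll lower blank B and release it.

Request:
step_arm([
  [[0.1,3,0],0,2],
  [[0.1,5,0],0,2],
  [[0.1,6,0],0,2],
  [[0.1,6.3,0],0,2],
  [[0.1,6.3,0],0,2],
  [[0.1,6.3,0],0,2],
])

```text
t: 30.25
position: [0.4459, -0.3392, 0.0321]
orientation: [-0.5, 0.5, -0.499, 0.501]
ft_force: [-0.1, -0.2, -1.9]
gripper_width: 0.0338
```

Request:
step_arm([
  [[0,0,0],0,5],
  [[0,0,0],0,5],
  [[0,0,0],0,5],
  [[0,0,0],0,5],
  [[0,-2,0],0,5],
  [[0,-5,0],0,5],
  [[0,-9,0],0,5],
  [[0,-13,0],0,5],
  [[0,-17,0],0,5],
  [[0,-19,0],0,5],
  [[0,-19,0],0,5],
])

```text
t: 31.35
position: [0.4467, -0.3398, 0.2245]
orientation: [-0.5, 0.499, -0.498, 0.503]
ft_force: [0.9, -0.2, -0.3]
gripper_width: 0.0502
```

```bash
python3 - <<'E'
from h import *
print(tool()[2]["ft_force"].round(1)); p,im=snap("wrist","w19")
# tray: blanks vs floor: edges in grey
g=cv2.cvtColor(im,cv2.COLOR_BGR2GRAY); e=cv2.dilate(cv2.Canny(g,30,80),None)
for c in cv2.findContours(e,cv2.RETR_LIST,cv2.CHAIN_APPROX_NONE)[0]:
    a=cv2.contourArea(c)
    if a<600: continue
    W=np.array([ray(p,u,v,.014)[:2]*1000 for u,v in c[:,0]],np.float32); r=cv2.minAreaRect(W)
    if 350<r[0][0]<640 and -430<r[0][1]<-250: print(np.round(r[0]),np.round(r[1],1),round(r[2]),cv2.boundingRect(c))
# yellow/grey plate check from top
t=optics.camera_params("top");_,ti=snap("top","t19")
for b in blobs(t,ti,.1,140,50): print(b) if 440<b[0][0]<690 and -180<b[0][1]<180 else 0
for n,X in (("A",[.5565,-.339,.014]),("B",[.446,-.338,.014])):
    u,v=map(round,proj(t,X)); print(n,u,v); print(ti[v-16:v+17:2,u-14:u+15:2].mean(2).astype(int))
E
```

```text
[ 0.9 -0.2 -0.3]
[ 413. -329.] [ 60.8 127.7] 2 (256, 183, 108, 50)
[ 456. -339.] [43.8 33.3] 1 (304, 153, 30, 38)
[ 499. -339.] [230.7 155.5] 2 (236, 15, 156, 214)
[ 500. -340.] [238.8 161.2] 2 (234, 6, 162, 229)
[ 365. -345.] [826.4 524.6] 90 (50, 0, 542, 400)
(array([510.5,  22.2]), array([ 824.4, 1508.2]), 0.9, array([314., 209.]), array([529.9, 112. ]))
A 450 237
[[226 225 226 225 226 225 226 226 225 225 226 225 225 225 225]
 [226 226 226 225 225 226 226 226 226 225 226 225 226 226 225]
 [226 225 225 226 226 226 224 226 226 225 226 226 226 226 226]
 [226 226 225 225 222 218 203 200 205 222 225 226 225 226 226]
 [225 225 226 223 167 204 204 200 201 204 223 225 225 225 226]
 [226 225 226 140 197 205 205 203 204 204 212 226 226 226 226]
 [226 225 226 134 206 204 207 203 209 206 207 226 225 226 226]
 [226 226 226 136 212 207 207 205 207 205 208 225 225 225 226]
 [225 225 225 126 204 215 207 215 205 207 207 225 226 225 225]
 [226 226 226 127 203 210 209 205 210 209 204 226 225 226 226]
 [225 225 225 134 215 215 216 220 215 206 208 226 225 225 227]
 [225 225 226 127 221 212 215 212 221
[... 723 characters left out ...]
5  85]
 [226 226 226 128 218 209 217 220 215  89  71 140 101 104  87]
 [225 225 226 104 216 214 219 206 210  88  36  69  57  54  57]
 [226 226 225 121 203 217 221 217 218  89  34  66  32  63  32]
 [140 167 220  96 113 197 212 219 221 101  25  47  29  66  27]
 [140 140 141  96 114 115 114 189 215 209 221 226 225 195 109]
 [139 142 142  94 114 115 114 114 114 209 222 226 226 225 226]
 [141 140 142  89 117 115 114 114 116 115 124 224 226 225 226]
 [140 142 143 117 106 116 115 115 117 117 134 141 210 222 220]
 [141 141 142 143 108 113 116 116 119 128 140 143 203 163 137]
 [140 141 141 144 146 141 129 136 142 141 138 142 140 136 136]
 [140 142 141 143 144 141 140 141 140 140 139 142 139 137 137]]
```

Both oval blanks show on the tray floor in the top picture, around (450,237) and (448,281). Now I'll go back to the switch.

```bash
python3 - <<'E'
from h import *
go(.5765,.148,.20,-.065)
E
```

```text
shift [-48.66   2.06  13.15] twist -1.506 jaw now -1.571 j7 -1.0
```

Request:
step_arm([
  [[-4,0,1.1],-0.15,3],
  [[-9,0,2.4],-0.3,3],
  [[-14,0,3.8],-0.45,3],
  [[-19,0,5.1],-0.6,3],
  [[-24,0,6.5],-0.75,3],
  [[-29,0,7.8],-0.9,3],
  [[-34,0,9.2],-1.05,3],
  [[-39,0,10.5],-1.2,3],
  [[-44,0,11.9],-1.35,3],
  [[-48.6,0,13.1],-1.5,3],
  [[-48.6,2.1,13.1],-1.506,3],
  [[-48.6,2.1,13.1],-1.506,3],
  [[-48.6,2.1,13.1],-1.506,3],
  [[-48.6,2.1,13.1],-1.506,3],
])

```text
t: 32.85
position: [0.5762, 0.1456, 0.1994]
orientation: [-0.706, 0.707, -0.024, 0.024]
ft_force: [-0.5, -0.8, 0.0]
gripper_width: 0.0299
```

```bash
python3 - <<'E'
from h import *
P,R,s=tool(); print(P.round(4)); p,im=snap("wrist","w20")
u,v=map(int,proj(p,[.58,.148,.088])); w=im[v-35:v+35,u-50:u+50].astype(int)
m=np.zeros((400,640),np.uint8); m[v-18:v+18,u-45:u+45]=im[v-18:v+18,u-45:u+45].min(2)>150
for c in cv2.findContours(m,0,cv2.CHAIN_APPROX_NONE)[0]:
    if cv2.contourArea(c)>30:
        b=cv2.boundingRect(c); W=np.array([ray(p,*q,.088)[:2]*1000 for q in c[:,0].astype(float)],np.float32); print(b,cv2.minAreaRect(W))
ue,ve=proj(p,[.586,.148,.0918]); print("expected on",ue,ve,"off",proj(p,[.574,.149,.0918]))
r=int(ve); print(im[r-12:r+13:3,int(ue)-24:int(ue)+24].mean(2).astype(int))
go(.5765,.148,.1086,-.065)
E
```

```text
[0.5762 0.1456 0.1994]
(354, 212, 14, 8) ((610.609130859375, 134.05836486816406), (6.378678798675537, 11.351076126098633), 86.11852264404297)
(320, 197, 24, 19) ((586.489501953125, 144.2104034423828), (16.055343627929688, 19.568696975708008), 86.11279296875)
expected on 330.92724980457956 203.30779196674945 off (np.float64(316.3656783738572), np.float64(203.09613760816433))
[[ 32  32  35  33  32  33  32  32  32  32  33  33  30  34  35  34  31  32
   32  32  33  31  33  35  34  30  31  34  32  32  31  31  33  30  32  31
   32  29  31  29  26  29  28  43  48  50  50  49]
 [ 34  32  34  31  34  32  31  35  35  31  32  31  33  34  33  32  32  33
   32  32  30  32  32  29  31  33  32  31  30  32  31  33  33  33  31  32
   32  34  33  32  31  32  31  30  31  31  31  32]
 [ 30  33  30  33  33  32  32  33  32  33  31  33  32  33 132 183 194 193
  194 194 194 192 194 152 120 116 113 114 113 173 193 194 195 194 195 195
  195 194 114  30  30  31  32  30  33  32  32  32]
 [ 31  34  31  33  31  32  31  33  31  30  30  34  31  32 166 194 194 194
  193 194 195 194 194 166 185 196 195 193 192 164 18
[... 431 characters left out ...]
67  30  32  30  31  31  32  31  31  29]
 [ 33  31  34  34  32  30  32  30  32  32  31  31  33  61 170 194 194 194
  194 193 195 194 176 186 194 194 193 193 189 200 206 206 206 251 233 193
  193 141  67  31  30  30  30  28  32  30  30  31]
 [ 30  29  32  26  32  31  32  32  31  32  30  30  30  63 169 193 193 193
  194 194 193 193 151 170 190 193 193 192 247 253 254 254 254 254 233 192
  192 124  49  31  30  30  28  33  33  33  31  46]
 [ 32  29  31  30  30  32  32  31  28  31  33  30  30  30  32  32  30  30
   33  33  32  33  36 158 188 189 189 190 199 125  56  57  41  33  34  51
   56  59  58  58  57  58  57  57  58  59  58 106]]
shift [-0.    9.12  0.25] twist -0.003 jaw now -0.068 j7 -0.61
```

The ridge is seen at column 331.5; I expected 331 for on and 316 for off. So the switch is still on, and the straddle position holds. I'll go down and push toward -x.

Request:
step_arm([
  [[0,3,0.2],0,3],
  [[0,6,0.2],0,3],
  [[0,8,0.2],0,3],
  [[0,8.7,0.2],0,3],
  [[0,9.1,0.2],0,3],
  [[0,9.1,0.2],0,3],
  [[0,9.1,0.2],0,3],
])

```text
t: 33.6
position: [0.5771, 0.1494, 0.11]
orientation: [0.707, -0.707, 0.022, -0.024]
ft_force: [0.2, 0.8, -1.1]
gripper_width: 0.0299
```

Request:
step_arm([
  [[-0.2,0,0],0,3],
  [[-0.4,0,0],0,3],
  [[-0.55,0,0],0,3],
  [[-0.55,0,0],0,3],
])

```text
t: 34.0
position: [0.5718, 0.1498, 0.1096]
orientation: [0.707, -0.707, 0.022, -0.024]
ft_force: [2.7, -0.6, 2.7]
gripper_width: 0.0299
```

Request:
step_arm([
  [[-0.2,0,0],0,3],
  [[-0.4,0,0],0,3],
  [[-0.6,0,0],0,3],
  [[-0.8,0,0],0,3],
  [[-0.8,0,0],0,3],
])

```text
t: 34.5
position: [0.5622, 0.1501, 0.1084]
orientation: [-0.707, 0.707, -0.023, 0.023]
ft_force: [-0.5, -0.1, 0.5]
gripper_width: 0.0299
```

Contact came at 2.7 N, then the force dropped as the switch passed the middle. I'll back off, rise and check everything.

Request:
step_arm([
  [[0.2,0,0],0,3],
  [[0.2,-2,0],0,3],
  [[0.2,-5,0],0,3],
  [[0.2,-9,0],0,3],
  [[0.2,-9,0],0,3],
])

```text
t: 35.0
position: [0.5677, 0.1515, 0.2041]
orientation: [0.708, -0.706, 0.02, -0.026]
ft_force: [0.1, -0.4, -0.3]
gripper_width: 0.0304
```

```bash
python3 - <<'E'
from h import *
P,R,s=tool(); print(P.round(4)); p,im=snap("wrist","w21")
on=proj(p,[.586,.148,.0918]);off=proj(p,[.574,.149,.0918]); print("on",on,"off",off)
r=int(off[1]); c=int(off[0])-15; print(c); print(im[r-12:r+13:4,c:c+46].mean(2).astype(int))
E
```

```text
[0.5677 0.1515 0.2041]
on (np.float64(339.7417096231721), np.float64(208.067375318052)) off (np.float64(325.56127330672757), np.float64(207.8743068798596))
310
[[ 50  51  50  50  50  50  46  45  46  45  46  62  69  66  66  68  67  65
   63  64  65  63  81  85  85  86  85  85  84  82  83  83  82  82  97 103
  103 103 103 103 105 102 103 103 103 104]
 [ 32  31  31  31  32  32  30  31  32  30  31  31  29  31  31  29  33  31
   32  30  32  30  31  31  29  32  31  31  28  31  32  32  30  30  31  31
   29  31  31  30  32  31  31  31  33  30]
 [ 32  30  31  32  32 165 193 192 192 192 193 192 192 174 160 171 175 173
  173 160 182 193 192 193 193 192 192 193 124  47  29  30  31  30  31  30
   31  32  32  32  31  30  30  29  30  30]
 [ 33  34  29  31  31 166 192 192 193 193 192 192 192 163 174 191 194 193
  195 177 186 192 192 193 192 201 205 196 115  31  30  32  32  32  30  31
   33  28  31  31  31  31  29  29  32  29]
 [ 31  31  28  32  35 166 192 192 192 193 192 193 193 152 173 192 193 192
  192 173 183 192 251 254 254 254 254 232 114  32  33  30  32  31  29  29
   30  33  32  52  59  58  58  58  59  39]
 [ 31  30  31  28  62 168 192 192 192 193 191 192 190 165 181 191 191 191
  191 224 252 254 254 254 254 254 254 248 157  57  57  56  57  57  58  58
   58  57  57  57  57  58  58  57  57  58]
 [ 30  29  29  30  31  29  32  32  29  35  31  32  51  83 174 250 253 253
  253 187  53  56  55  56  56  57  56  55  57  56  56  56  55  56  56  56
   56  55  56  54  57  56  56  55  56  54]]
```

Request:
step_arm([
  [[-10,-6,0],0,3],
  [[-10,-6,0],0,3],
  [[-10,-6,0],0,3],
  [[-10,-6,-25],0,3],
  [[-10,-6,-25],0,3],
  [[-10,-6,-25],0,3],
  [[-10,-6,-25],0,3],
  [[-10,-6,-25],0,3],
  [[-10,-6,-25],0,3],
  [[-10,-6,-25],0,3],
])

```text
t: 36.05
position: [0.4481, -0.0939, 0.2578]
orientation: [0.707, -0.706, 0.025, -0.024]
ft_force: [-0.4, -0.3, -0.2]
gripper_width: 0.03
```

```bash
python3 - <<'E'
from h import *
t=optics.camera_params("top");a=cv2.imread("pics/top0.png");_,b=snap("top","t22")
s=optics.camera_params("scene");sa=cv2.imread("pics/scene0.png");_,sb=snap("scene","s22")
for n,x,y in (("top",a,b),("scene",sa,sb)):
    d=(cv2.absdiff(x,y).max(2)>40).astype(np.uint8); d=cv2.morphologyEx(d,cv2.MORPH_OPEN,np.ones((2,2)))
    for c in cv2.findContours(d,0,2)[0]:
        if cv2.contourArea(c)>12: print(n,cv2.boundingRect(c),cv2.contourArea(c))
for b_ in blobs(s,sb,.02,150,50): print(b_)
E
```

```text
top (504, 376, 71, 24) 986.0
top (440, 280, 3, 14) 13.0
top (372, 268, 5, 5) 15.5
top (346, 265, 10, 4) 17.5
top (442, 242, 6, 11) 15.0
top (355, 238, 18, 20) 202.5
top (318, 224, 27, 49) 348.5
top (304, 222, 109, 178) 11766.5
top (341, 213, 44, 30) 190.5
top (165, 211, 20, 32) 395.5
top (359, 192, 21, 25) 335.0
top (290, 176, 17, 26) 324.5
scene (347, 197, 15, 21) 230.0
scene (211, 197, 13, 14) 32.5
scene (280, 190, 19, 19) 220.0
scene (450, 182, 19, 26) 299.5
scene (217, 167, 13, 14) 32.5
scene (320, 166, 13, 16) 112.5
scene (286, 161, 15, 12) 87.0
scene (296, 90, 38, 69) 1472.0
scene (282, 66, 53, 60) 1058.0
scene (139, 63, 144, 62) 2278.0
scene (267, 8, 52, 58) 2119.0
scene (85, 4, 64, 65) 2022.5
scene (332, 0, 6, 18) 25.5
scene (305, 0, 8, 3) 13.5
scene (283, 0, 21, 3) 28.5
(array([ 850.8, -395.4]), array([21.7, 19.6]), 13.0, array([171., 294.]), array([ 850.8, -395. ]))
(array([ 845.9, -478.5]), array([ 83. , 113.6]), 11.5, array([138., 291.]), array([ 845.9, -478.5]))
(array([ 767.6, -753.1]), array([84.4, 36.6]), 57.1, array([ 44., 258.]), array([ 763.3, -751.5]))
(array([ 592.5, -760.3]), array([114.2,   7.5]), 8.5, array([ 65., 203.]), array([ 593.7, -760.2]))
(array([360.9, -26.4]), array([1224. , 1689.8]), 0.0, array([316., 195.]), array([350.3,  26.9]))
```

```bash
python3 -c "
from plant import bot
print(bot.job_done(), bot.get_state()['t'])"
```

```text
the job is handed in; nothing more can be done
the job is handed in; nothing more can be done
```

The job is done and handed in; the simulated clock read about 36 s of the 210 s allowed. Only two offcuts (H and U) and two blanks were on the plate. With the unit off I put both offcuts in the scrap bin. I then pushed the switch on, laid both blanks in the parts tray, and pushed the switch back off.

**Last checks:**
- **Switch:** the ridge is at column 326.5, where 325.6 means off and 339.7 means on.
- **Blanks and offcuts:** top and scene pictures compared before and after show the blanks and offcuts gone from the plate, new shapes in the bin, and both blanks lying in the tray. I did not see an offcut get knocked or the grip slip.
- **Bystanders:** nothing else on the bench changed, except that the arm partly hid the brush in the last pictures, so its place is not confirmed there. The arm never came near it.
- **Picture limit:** I had used all 16 views before laying down the second blank, so the checks after that came from pixel values rather than by eye.

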